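Start the serum spin

ROBOT

A 6-joint arm with a two-finger parallel gripper is mounted at the origin on the work surface. World frame = base frame: x ahead of the robot, y to its left, z up, the work surface at z = 0. Lengths are in m, angles in degrees, forces in N, time in s.
With the tool pointing down it reaches from about 0.35 to 0.875 m from the base axis. Payload 4.2 kg.
Tool frame: the origin (TCP) lies on the front face of the gripper's body, between the roots of the fingers; the fingertips stand 70 mm ahead of it and the grasp point (between the pads) lies 51 mm ahead of it; z points along the fingers, y is the line along which they close (so a half turn about z gives the same grasp; the last joint's range is limited). The gripper opens to 87 mm and grips with 3 to 60 N. Pads are 19 mm wide; open, the fingers measure 117 mm over their backs; the gripper's body (75 mm by 190 mm) begins 51 mm behind the grasp point.
Start: joints at [84.145, 22.042, 0.453, 0, -68.411, -14.817], TCP at [0.221, 0.585, 0.292] pointing down, gripper open.
Joint ranges: [-179.83, 179.83], [-69.29, 118.12], [-61.27, 80.66], [-181.25, 117.63], [-171.15, -9.14], [-177.46, 177.46]. Speed limits (degrees/s): [159.86, 159.86, 180, 180, 180, 180].

INTERFACE

Orientations are given as a 3x3 rotation matrix whose columns are the frame's x, y, z axes.
In Python, from station import r gives the robot as it stands.
- The arm moves only by the shell command python3 -m pendant 'ROWS' [OPENING]. ROWS is JSON, a list of rows, each a list of 2 entries, a list of its own where there are three numbers: the shift along the tool's x, y, z in mm, then the turn, a rotation vector about the tool's x, y, z in rad. A call has 1 to 10 rows; each row is the pose to reach, as a shift and turn from the pose commanded when the call began, along the tool's axes at that moment; what a row does not reach only later rows make up. A row lasts 1/10 s, in which the tool goes at most 50 mm and 8.59 degrees, less where a joint would pass 70% of its speed; a pose out of reach is approached as far as the arm can. A call with a gripper value outside its range is refused whole. OPENING is the opening, from 0 (shut) to 1 (fully open), set as the call begins (- or left out, the last holds). The fingers move at their own pace and stop on an object; the grip force is fixed at half the most. Time passes only in rows, so rows that repeat a pose let the fingers close. It gives the time, the measured TCP pose, the force, the opening and the grip force at its end, in the units of the state.
- r.sense(): the state, without advancing time (a new reading comes with each control period).
- r.capture(name): name is "scene" or "top" or "wrist"; returns a dict with "frame" (400x640x3 uint8, red, green, blue), "vertical_fov" (degrees; the focal length in pixels is half the picture's height over the tangent of half this angle, whatever the lens; pixels are square), "cx", "cy" (the principal point, pixels), "distortion" ([k1, k2, p1, p2, k3] as OpenCV has them; the pictures are not rectified), "rvec" (rotation vector, rad) and "tvec" (3), from world to camera coordinates, as OpenCV has them. Camera axes: x right, y down, z forward; pixel columns grow to the right and rows downward; lengths in m; the calibration is good to about 2 mm. A picture is of the moment at which its call begins. There is no depth.
- r.finish_job(): hands the job in; it is judged then, once.
The state is a dict: "time_s": time; "joints": joint angles; "joint_velocities": joint speeds; "effort": joint torques, N m; "tcp_pos": TCP position; "ee_rot": TCP orientation; "wrist_force": force on the tool from outside, world axes, zero at the start; "moment": the same for the moment, N m; "gripper_width": opening from 0.0 (shut) to 1.0 (fully open); "gripper_force": force on a finger pad.
Only numpy, scipy, OpenCV 4.12 (cv2) and the standard library are available. Lean on these libraries where they do the work, as an engineer would, in place of code of your own. Each camera call takes 0.05 s, during which the arm holds its last target. There are 200 camera calls.

TASK

Start the centrifuge with the fingertips alone: push the half-open lid gently down until it is fully closed, then press the raised near end of the black power rocker until it is fully over, then tap the round start key lightly, all the way down, and let it come back up. Keep to that order, do not slam the lid or lift it wider open, leave the square stop key unpressed, and do not disturb the things standing around the machine.

Things in the scene. Friction and masses are not known exactly. Their poses are not given: they have to be found in the camera images.
- centrifuge: White bench centrifuge fixed to the table, 270 wide (y) x 330 deep (x) x 191 high mm with the lid shut. Origin: centre of its underside, on the table; x points from its front (console) to its back (lid hinge), y to its left (seen from the front), z up. It is shifted and turned about z from run to run.
- console (a point): Centre of the face of the sloping control panel over the machine's front 95 mm, at (-118, 0, 147) mm in its frame. The panel rises towards the back at 25 degrees: outward normal (-0.423, 0, 0.906) in the machine's frame; face 125 mm high at the front edge, 169 at the back. On it at mid-depth, left to right: power rocker, flat display, round start key, square stop key.
- lid (a joint): Angle of the lid, rad: 0 fully closed, starts at 0.35 to 0.65, grows as it opens. The hinge line is parallel to the machine's y axis, at x = 153, z = 173 mm in the machine's frame; opening lifts the front edge. A stiff friction hinge: it stays where it is left and needs about 1 to 3 N down at point lid_press to close; at 0 it lies on its rubber seal, which gives 1 mm per 5 N.
- lid_press (a point): Point to push: on the lid's top face, mid-width, 16 mm inside its front edge; moves with the lid, 203 mm from the hinge axis. Shut, it is at (-49, 0, 191) mm in the machine's frame. The lid is a slab 214 x 258 x 18 mm with a small grey lip (80 mm wide) projecting 10 mm at the middle of its front edge and a round window in its middle.
- power_rocker (a joint): Angle of the power rocker, rad: 0 off (as at the start: its end nearest the machine's front edge stands up), 0.40 on, that end pushed fully down parallel to the panel. Stays where it is left; about 2 to 3 N on the raised end moves it.
- power_press (a point): Middle of the rocker's raised face, the point to press, 15 mm from the pivot on the near (front) half. The rocker is black, 44 mm long up and down the slope, 24 mm wide, its pivot 95 mm left of the panel's centre. Off, this point is 10 mm above the panel face, fully pressed 4 mm. Keep the fingertips on the near half: the other half rises as this one goes down.
- start_key (a joint): Travel of the round start key into the panel along its normal, m: 0 up, 0.004 fully down. A spring key, 1 N to start, 3.3 N fully down, returns by itself; its mount then gives 1 mm per 5 N (the rocker's too).
- start_press (a point): Middle of the top of the start key, a round grey key 32 mm in diameter, its top 7 mm above the panel, 38 mm right of the machine's middle.
- stop_key (a joint): Travel of the square stop key, m: 0 up, 0.004 fully down; not to be pressed.
- stop_press (a point): Middle of the top of the stop key, a square grey key 28 x 28 mm, 7 mm above the panel, 96 mm right of the machine's middle (58 mm from the start key, centre to centre).
- tube_rack: Loose black tube rack, 115 x 45 x 50 mm, left of the machine. Origin: centre of its underside.
- tube_a: Capped sample tube standing in the rack, 16 mm across the cap, top about 112 mm above the table. Origin: its lower end.
- tube_b: A second capped tube in the rack, like tube_a.
- dropper_bottle: Small amber dropper bottle, 38 mm across, 99 mm high, right of the machine. Origin: centre of its underside.
- swab_jar: White jar, 64 mm across, 85 mm high, right of the machine. Origin: centre of its underside.
- tape_roll: Roll of paper tape, 64 mm across, 24 mm high, lying in front of the console. Origin: centre of its underside.
- tube_holder: Small clear cup-shaped tube holder, 26 mm across, 45 mm high, standing in front of the console. Origin: centre of its underside.

How it is judged:
By the outcome, as a careful person would: the job done as asked, in the order asked, and still so for the second after the job is handed in, with the robot touching nothing.
It also fails if it takes over 48 s, if anything falls off the work surface, if the arm or the gripper's body presses on something with over 40 N, if the wrist force passes 120 N, or if a joint passes its speed limit or range.

## Working session

There is one attempt and no reset: what is moved stays moved. The work goes in short steps, Python scripts to look and compute and a shell command to move; the robot and the scene stay as the last step left them, time stands still between calls to the robot, and variables do not carry over. Pictures are saved under pics/ and viewed, at most 10 in all, crops included, and the job is handed in when it is done.

```bash
mkdir -p pics; python3 - <<'E'
from station import r
import cv2,numpy as np
for n in ["scene","top"]:
    c=r.capture(n); cv2.imwrite(f"pics/{n}0.png",c["frame"][:,:,::-1])
    R=cv2.Rodrigues(np.array(c["rvec"]))[0]; print(n,c["vertical_fov"],c["cx"],c["cy"],c["distortion"],(-R.T@np.array(c["tvec"])).round(3),R[2].round(2))
s=r.sense();print(s["time_s"],s["tcp_pos"],s["ee_rot"],s["wrist_force"])
E
```

```text
scene 50.052499185509575 319.83171850615634 198.5559698327174 [-0.11516471  0.          0.          0.          0.        ] [1.082 0.173 0.984] [-0.47 -0.17 -0.86]
top 44.94500793474947 313.49483160338207 195.09347614939466 [0.03386078 0.         0.         0.         0.        ] [0.463 0.021 1.011] [ 0.16  0.01 -0.99]
0.1 [0.2204979  0.58439288 0.29129014] [[ 9.35538212e-01 -3.53225040e-01 -5.69946712e-04]
 [-3.53225480e-01 -9.35536407e-01 -1.84149600e-03]
 [ 1.17256599e-04  1.92410958e-03 -9.99998142e-01]] [0.80627267 0.28987013 0.26790672]
```

View pics/scene0.png

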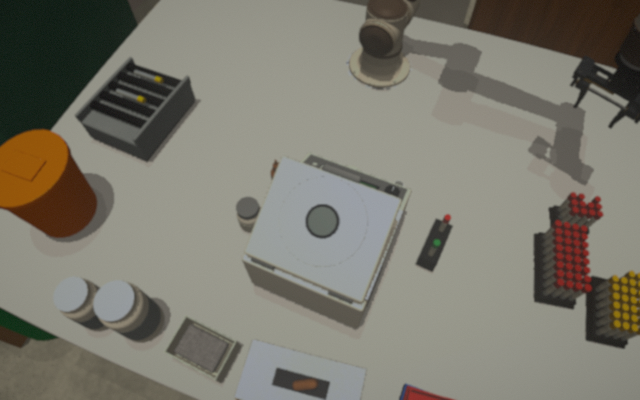

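View pics/top0.png

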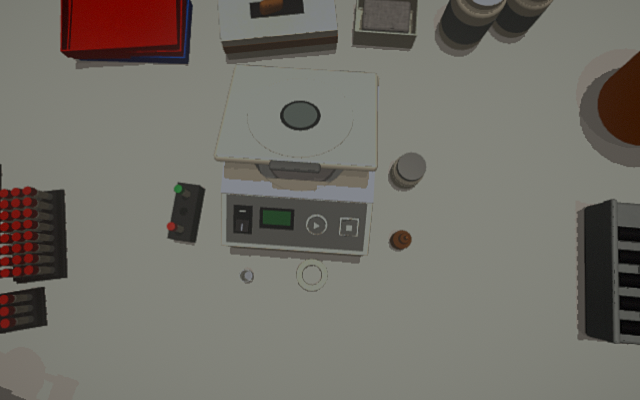

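The top view shows the machine with console keys: rocker ~(243,219), display (277,218), start (316,225), stop (348,228), lid lip ~(295,167). The front edge runs (222,243)-(369,253). Next I'll measure these more finely.

```bash
cat > h.py <<'E'
from station import r
import cv2,numpy as np
def cam(c):
    f=200/np.tan(np.radians(c["vertical_fov"])/2)
    K=np.array([[f,0,c["cx"]],[0,f,c["cy"]],[0,0,1]]);R=cv2.Rodrigues(np.array(c["rvec"]))[0]
    return K,np.array(c["distortion"]),R,np.array(c["tvec"])
def rays(c,px):
    K,d,R,t=cam(c); u=cv2.undistortPoints(np.array(px,float).reshape(-1,1,2),K,d).reshape(-1,2)
    return -R.T@t,np.c_[u,np.ones(len(u))]@R
def onz(c,px,z):
    o,v=rays(c,px); return o+v*((np.array(z)-o[2])/v[:,2])[:,None]
def proj(c,P):
    K,d,R,t=cam(c); return cv2.projectPoints(np.array(P,float).reshape(-1,3),np.array(c["rvec"]),t,K,d)[0].reshape(-1,2)
def tri(c1,p1,c2,p2):
    o1,v1=rays(c1,p1);o2,v2=rays(c2,p2);out=[]
    for a,b in zip(v1,v2):
        s=np.linalg.lstsq(np.c_[a,-b],o2-o1,rcond=None)[0];P=o1+s[0]*a;Q=o2+s[1]*b
        out.append(np.r_[(P+Q)/2,np.linalg.norm(P-Q)])
    return np.array(out)
E
python3 - <<'E'
from h import *
c=r.capture("top");im=c["frame"][:,:,::-1]
x0,y0=205,140;cv2.imwrite("pics/crop1.png",cv2.resize(im[y0:290,x0:395],None,fx=4,fy=4,interpolation=cv2.INTER_CUBIC))
h=cv2.cvtColor(im.copy(),cv2.COLOR_BGR2HSV)
m=cv2.inRange(h,(45,90,20),(90,255,255))
for k in cv2.findContours(m,0,1)[0]:
    if cv2.contourArea(k)>100: print("display",cv2.minAreaRect(k),onz(c,[cv2.minAreaRect(k)[0]],.147))
px=[(243,219),(316,225),(348,228),(222,243),(369,253)]
print(onz(c,px,[.152,.153,.153,.125,.125]).round(4))
w=r.capture("wrist");cv2.imwrite("pics/w0.png",w["frame"][:,:,::-1]);K,d,R,t=cam(w);print(-R.T@t,R[2],w["vertical_fov"],R[0])
E
```

```text
display ((276.23455810546875, 217.48231506347656), (27.40582847595215, 13.569876670837402), 3.814074993133545) [[0.56108658 0.09875405 0.147     ]]
[[ 0.5589  0.1577  0.152 ]
 [ 0.5456  0.0275  0.153 ]
 [ 0.5393 -0.0292  0.153 ]
 [ 0.5186  0.2001  0.125 ]
 [ 0.4956 -0.0676  0.125 ]]
[0.28978243 0.55912478 0.38415791] [-0.25385644  0.09267318 -0.96279208] 64.97577821887697 [-0.35156557 -0.93615969  0.00258653]
```

View pics/crop1.png

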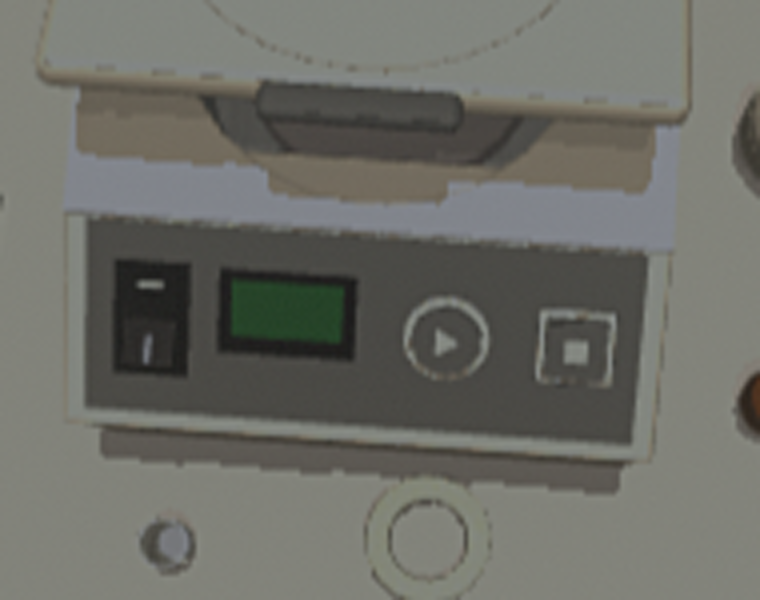

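The crop shows, in original pixels: start key (316.1,224.4), stop (348.6,226.6), rocker centre (242.6,219.1), front corners (221.6,244.6) and (367.6,254.1), and lid front corners (214.6,158.5) and (377,169). I'll fit the pose from these.

```bash
cat > fit.py <<'E'
from h import *
from scipy.optimize import least_squares
n=np.array([-.423,0,.906]);C=np.array([-118,0,147.]);
def pt(y,h): return C+[0,y,0]+h*n
P=np.array([pt(-38,7),pt(-96,7),pt(95,4),[-165,135,125],[-165,-135,125]])/1e3
px=np.array([(316.1,224.4),(348.6,226.6),(242.6,219.1),(221.6,244.6),(367.6,254.1)])
def W(q,P):
    c,s=np.cos(q[2]),np.sin(q[2]);return np.array(P)@np.array([[c,-s,0],[s,c,0],[0,0,1]]).T+[q[0],q[1],0]
def Lp(a,x,y,z): # lid point x ahead of hinge toward front, z above hinge
    return np.array([.153-x*np.cos(a)+z*np.sin(a),y,.173+x*np.sin(a)+z*np.cos(a)])
E
python3 - <<'E'
from fit import *
c=r.capture("top")
s=least_squares(lambda q:(proj(c,W(q,P))-px).ravel(),[.66,.08,-.08]);q=s.x
print("pose",q.round(4),np.degrees(q[2]),s.fun.round(1))
lp=np.array([(214.6,158.5),(377,169)])
f=lambda a:(proj(c,W(q,[Lp(a[0],.218,.129,.018),Lp(a[0],.218,-.129,.018)]))-lp).ravel()
for a0 in(.3,.6):
    l=least_squares(f,[a0]);print("lid",l.x,l.fun.round(1))
E
```

```text
pose [ 0.6699  0.0547 -0.0822] -4.707026151341188 [ 0.3  0.3  0.4  0.2 -0.3  0.3 -1.1 -0.4  0.7 -0.4]
lid [0.40362979] [-2.3  0.5  0.7  0.1]
lid [0.40362979] [-2.3  0.5  0.7  0.1]
```

```bash
cat > go.py <<'E'
from fit import *
from scipy.spatial.transform import Rotation as Ro
q=np.array([.6699,.0547,-.0822])
def Rt(tilt):
    b=np.array([[1,0,0],[0,-1,0],[0,0,-1.]])
    return Ro.from_euler('z',q[2]).as_matrix()@b@Ro.from_euler('y',tilt).as_matrix()
def rel(tips,tilt,s=None):
    s=s or r.sense();R0=np.array(s["ee_rot"]);p0=np.array(s["tcp_pos"]);R=Rt(tilt)
    for m in tips:
        t=W(q,m)-R[:,2]*.07
        print("shift",(1e3*R0.T@(t-p0)).round(1),"turn",Ro.from_matrix(R0.T@R).as_rotvec().round(3),"tcp",t.round(3))
E
python3 - <<'E'
from go import *
a=.404
rel([Lp(a,.202,0,.018)+[-.06,0,.07]]+[Lp(a,.202,0,.018)+[0,0,.03]],0)
E
```

```text
shift [ 525.2  360.8 -116.8] turn [ 0.001  0.    -0.279] tcp [0.585 0.062 0.409]
shift [582.8 344.2 -76.8] turn [ 0.001  0.    -0.279] tcp [0.644 0.057 0.369]
```

```bash
python3 -m pendant '[[[0,0,-45],[0,0,-0.05]],[[0,0,-90],[0,0,-0.1]],[[20,14,-117],[0,0,-0.15]],[[60,40,-117],[0,0,-0.2]],[[95,65,-117],[0,0,-0.279]],[[130,90,-117],[0,0,-0.279]],[[165,114,-117],[0,0,-0.279]],[[200,138,-117],[0,0,-0.279]],[[240,165,-117],[0,0,-0.279]],[[280,192,-117],[0,0,-0.279]]]' 0
python3 - <<'E'
from go import *
a=.404
rel([Lp(a,.202,0,.018)+[-.06,0,.07]],0)
E
```

```text
time_s: 1.25
tcp_pos: [0.4153, 0.3046, 0.4094]
ee_rot: [[0.997, -0.081, 0.0], [-0.081, -0.997, 0.0], [0.0, -0.0, -1.0]]
wrist_force: [-0.1, -0.0, -0.7]
gripper_width: 0.172
gripper_force: 0.0
shift [188.3 228.4   0.4] turn [-0.    -0.     0.001] tcp [0.585 0.062 0.409]
```

```bash
python3 -m pendant '[[[28,33,0],[0,0,0]],[[56,66,0],[0,0,0]],[[84,99,0],[0,0,0]],[[112,132,0],[0,0,0]],[[140,165,0],[0,0,0]],[[168,205,0],[0,0,0]],[[180,228,0],[0,0,0]],[[180,228,0],[0,0,0]],[[180,228,0],[0,0,0]]]' 0
python3 - <<'E'
from go import *
w=r.capture("wrist");im=w["frame"][:,:,::-1].copy()
pts=[W(q,P[:3]),W(q,[Lp(.404,.218,.129,.018),Lp(.404,.218,-.129,.018),Lp(.404,.202,0,.018)])]
for p in np.vstack(pts):
    u=proj(w,p)[0];cv2.circle(im,tuple(int(v) for v in u),4,(0,0,255),1);print(u.round(1))
cv2.imwrite("pics/w1.png",im);print(r.sense()["tcp_pos"],r.sense()["gripper_width"],r.sense()["wrist_force"])
E
```

```text
time_s: 2.15
tcp_pos: [0.5756, 0.0639, 0.4089]
ee_rot: [[0.997, -0.083, -0.001], [-0.083, -0.997, 0.0], [-0.001, 0.0, -1.0]]
wrist_force: [-0.4, -0.7, -0.0]
gripper_width: 0.007
gripper_force: 0.0
[355.6 199.3]
[405.7 199.3]
[240.9 197.6]
[143.5 138.1]
[503.6 138.4]
[323.7 116.3]
[0.57535843 0.06453704 0.40910221] 0.0035720896610466854 [-0.49401522  0.29374707 -0.21640714]
```

View pics/w1.png

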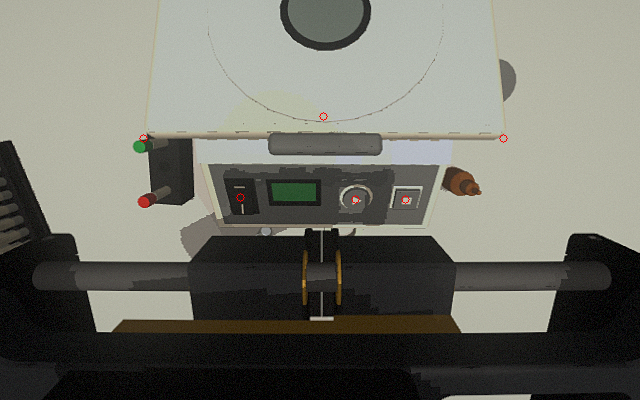

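The wrist view agrees with the pose fit: keys within about 2 px. The lid edge sits at row ~135 against 138 predicted, so the lid is slightly lower, about 0.38 rad. Next, the path for closing it.

```bash
python3 - <<'E'
from go import *
for a in(.42,.38,.3,.2,.1,0,-.01): print(a,end=" ");rel([Lp(a,.198,0,.018)],0)
E
```

```text
0.42 shift [74.6  2.1 68.9] turn [-0.  0.  0.] tcp [0.65  0.056 0.34 ]
0.38 shift [70.9  2.1 75.9] turn [-0.  0.  0.] tcp [0.646 0.057 0.333]
0.3 shift [64.2  2.1 90.4] turn [-0.  0.  0.] tcp [0.639 0.057 0.319]
0.2 shift [ 57.6   2.1 109.1] turn [-0.  0.  0.] tcp [0.633 0.058 0.3  ]
0.1 shift [ 52.9   2.1 128.4] turn [-0.  0.  0.] tcp [0.628 0.058 0.281]
0 shift [ 50.1   2.1 148.1] turn [-0.  0.  0.] tcp [0.625 0.058 0.261]
-0.01 shift [ 49.9   2.1 150.1] turn [-0.  0.  0.] tcp [0.625 0.058 0.259]
```

Approach from above, stopping at about 58 mm, well short of contact.

```bash
python3 -m pendant '[[[40,2,0],[0,0,0]],[[72,2,15],[0,0,0]],[[72,2,35],[0,0,0]],[[72,2,50],[0,0,0]],[[72,2,58],[0,0,0]],[[72,2,60],[0,0,0]],[[72,2,60],[0,0,0]]]' 0
python3 -m pendant '[[[0,0,3],[0,0,0]],[[0,0,6],[0,0,0]],[[0,0,9],[0,0,0]],[[0,0,12],[0,0,0]],[[-1,0,15],[0,0,0]]]' 0
```

```text
time_s: 2.9
tcp_pos: [0.647, 0.0572, 0.3501]
ee_rot: [[0.997, -0.081, 0.001], [-0.081, -0.997, 0.0], [0.001, -0.0, -1.0]]
wrist_force: [1.1, 0.2, -0.6]
gripper_width: 0.005
gripper_force: 0.0
time_s: 3.4
tcp_pos: [0.6462, 0.0564, 0.3342]
ee_rot: [[0.997, -0.082, 0.0], [-0.082, -0.997, -0.0], [0.0, 0.0, -1.0]]
wrist_force: [-0.1, -0.4, 2.2]
gripper_width: 0.008
gripper_force: 1.0
```

```bash
python3 -m pendant '[[[-2,0,4],[0,0,0]],[[-4,0,8],[0,0,0]],[[-6,0,12],[0,0,0]],[[-7.5,0,16],[0,0,0]],[[-9,0,20],[0,0,0]],[[-10.5,0,24],[0,0,0]],[[-12,0,28],[0,0,0]],[[-13,0,32],[0,0,0]],[[-14,0,36],[0,0,0]],[[-15,0,40],[0,0,0]]]' 0
python3 -m pendant '[[[-1,0,4],[0,0,0]],[[-2,0,8],[0,0,0]],[[-2.5,0,12],[0,0,0]],[[-3,0,15],[0,0,0]],[[-3.5,0,18],[0,0,0]],[[-4,0,21],[0,0,0]],[[-4.5,0,23],[0,0,0]],[[-5,0,25],[0,0,0]],[[-5,0,27],[0,0,0]],[[-5,0,28],[0,0,0]]]' 0
```

```text
time_s: 4.4
tcp_pos: [0.6309, 0.0578, 0.2938]
ee_rot: [[0.997, -0.082, -0.001], [-0.082, -0.997, 0.0], [-0.001, 0.0, -1.0]]
wrist_force: [-0.8, -0.4, 2.3]
gripper_width: 0.002
gripper_force: 0.9
time_s: 5.4
tcp_pos: [0.6261, 0.0581, 0.2659]
ee_rot: [[0.997, -0.082, -0.001], [-0.082, -0.997, -0.0], [-0.001, 0.0, -1.0]]
wrist_force: [-0.3, 0.2, 1.0]
gripper_width: 0.007
gripper_force: 0.9
```

Nominal closure is at TCP z of about 0.261. I'll keep going down in 1 mm rows until the seal pushes back.

```bash
python3 -m pendant '[[[0,0,1],[0,0,0]],[[0,0,2],[0,0,0]],[[0,0,3],[0,0,0]],[[0,0,4],[0,0,0]],[[0,0,4.5],[0,0,0]],[[0,0,5],[0,0,0]],[[0,0,5],[0,0,0]]]' 0
```

```text
time_s: 6.1
tcp_pos: [0.6262, 0.0581, 0.2612]
ee_rot: [[0.997, -0.082, -0.0], [-0.082, -0.997, -0.0], [-0.0, 0.0, -1.0]]
wrist_force: [-1.1, 0.3, 2.0]
gripper_width: 0.007
gripper_force: 0.8
```

```bash
python3 -m pendant '[[[0,0,0.5],[0,0,0]],[[0,0,1],[0,0,0]],[[0,0,1.3],[0,0,0]],[[0,0,1.5],[0,0,0]],[[0,0,1.5],[0,0,0]]]' 0
```

```text
time_s: 6.6
tcp_pos: [0.6262, 0.0581, 0.26]
ee_rot: [[0.997, -0.082, 0.0], [-0.082, -0.997, -0.0], [0.0, 0.0, -1.0]]
wrist_force: [-1.4, -0.8, 3.4]
gripper_width: 0.006
gripper_force: 1.5
```

```bash
python3 -m pendant '[[[0,0,0.4],[0,0,0]],[[0,0,0.8],[0,0,0]],[[0,0,1.1],[0,0,0]],[[0,0,1.1],[0,0,0]],[[0,0,1.1],[0,0,0]]]' 0
```

```text
time_s: 7.1
tcp_pos: [0.6262, 0.0581, 0.2593]
ee_rot: [[0.997, -0.082, 0.0], [-0.082, -0.997, -0.0], [0.0, 0.0, -1.0]]
wrist_force: [-3.1, -0.2, 4.8]
gripper_width: 0.006
gripper_force: 2.9
```

```bash
python3 -m pendant '[[[0,0,0.4],[0,0,0]],[[0,0,0.8],[0,0,0]],[[0,0,1.2],[0,0,0]],[[0,0,1.2],[0,0,0]],[[0,0,1.2],[0,0,0]]]' 0; python3 -m pendant '[[[0,0,0],[0,0,0]],[[0,0,0],[0,0,0]]]' 0
```

```text
time_s: 7.6
tcp_pos: [0.6261, 0.0581, 0.2588]
ee_rot: [[0.997, -0.081, 0.001], [-0.081, -0.997, -0.0], [0.001, 0.0, -1.0]]
wrist_force: [-3.7, -0.0, 8.3]
gripper_width: 0.004
gripper_force: 4.0
time_s: 7.8
tcp_pos: [0.6261, 0.0581, 0.2588]
ee_rot: [[0.997, -0.081, 0.001], [-0.081, -0.997, -0.0], [0.001, 0.0, -1.0]]
wrist_force: [-4.6, -1.4, 8.5]
gripper_width: 0.004
gripper_force: 4.0
```

The force now rises at about 5 N/mm at the expected height, so the lid is on its seal. Retract, check the lid, and compute the rocker approach.

```bash
python3 -m pendant '[[[0,0,-5],[0,0,0]],[[0,0,-25],[0,0,0]],[[-20,0,-45],[0,0,0]],[[-60,0,-60],[0,0,0]],[[-60,0,-60],[0,0,0]],[[-60,0,-60],[0,0,0]]]' 0
cat >> go.py <<'E'
d=np.array([-.906,0,-.423])
def panel(y,down,h): return (pt(y,h)+down*d)/1e3
T=np.radians(25)
E
python3 - <<'E'
from go import *
rel([panel(95,15,h) for h in (60,25,10,4)],T)
rel([panel(-38,0,h) for h in (60,25,7,3)],T)
c=r.capture("top");im=c["frame"][:,:,::-1].copy()
for p in W(q,[Lp(0,.218,.129,.018),Lp(0,.218,-.129,.018),panel(95,15,10),panel(-38,0,7)]): cv2.circle(im,tuple(int(v) for v in proj(c,p)[0].round()),2,(0,0,255),1)
cv2.imwrite("pics/t2.png",cv2.resize(im[50:290,195:395],None,fx=2.5,fy=2.5))
w=r.capture("wrist");im=w["frame"][:,:,::-1].copy()
for p in W(q,[Lp(0,.218,.129,.018),Lp(0,.218,-.129,.018),panel(95,15,10),panel(-38,0,7),panel(-96,0,7)]): cv2.circle(im,tuple(int(v) for v in proj(w,p)[0].round()),3,(0,0,255),1)
cv2.imwrite("pics/w2.png",im)
E
```

```text
time_s: 8.4
tcp_pos: [0.5664, 0.0633, 0.3179]
ee_rot: [[0.997, -0.081, 0.002], [-0.081, -0.997, 0.001], [0.002, -0.001, -1.0]]
wrist_force: [1.1, 0.1, -0.2]
gripper_width: 0.006
gripper_force: 0.0
shift [-82.7 -94.9  59.4] turn [-0.001  0.434  0.001] tcp [0.492 0.165 0.258]
shift [-68.  -94.8  91.2] turn [-0.001  0.434  0.001] tcp [0.507 0.163 0.227]
shift [-61.7 -94.8 104.8] turn [-0.001  0.434  0.001] tcp [0.513 0.163 0.213]
shift [-59.1 -94.8 110.2] turn [-0.001  0.434  0.001] tcp [0.515 0.163 0.208]
shift [-69.2  38.1  52.9] turn [-0.001  0.434  0.001] tcp [0.494 0.031 0.265]
shift [-54.5  38.2  84.7] turn [-0.001  0.434  0.001] tcp [0.509 0.03  0.233]
shift [-46.9  38.2 101. ] turn [-0.001  0.434  0.001] tcp [0.517 0.029 0.217]
shift [-45.2  38.2 104.6] turn [-0.001  0.434  0.001] tcp [0.518 0.029 0.213]
```

View pics/w2.png

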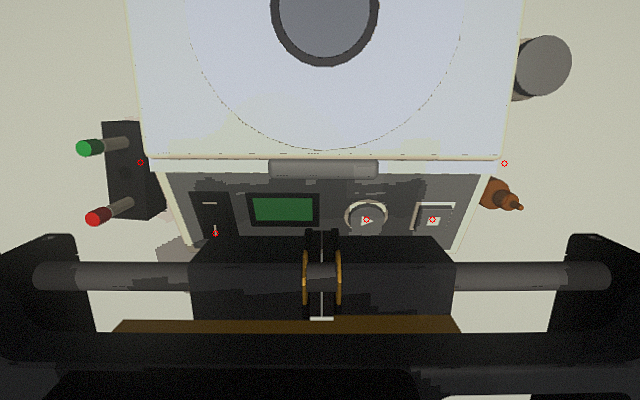

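The lid reads as shut, with its edge at row 157, the lip (322,168) and the housing flush. The rocker press mark (215,233) and start mark (366,219) fall on their keys. Now the rocker.

```bash
python3 -m pendant '[[[-25,-20,0],[0,0.1,0]],[[-50,-45,10],[0,0.2,0]],[[-70,-70,25],[0,0.3,0]],[[-80,-90,45],[0,0.4,0]],[[-80,-95,60],[0,0.436,0]],[[-74,-95,78],[0,0.436,0]],[[-68,-95,91],[0,0.436,0]],[[-68,-95,91],[0,0.436,0]],[[-68,-95,91],[0,0.436,0]]]' 0
python3 - <<'E'
from go import *
rel([panel(95,15,h) for h in (10,4)],T)
E
```

```text
time_s: 9.4
tcp_pos: [0.507, 0.1632, 0.2259]
ee_rot: [[0.904, -0.083, 0.42], [-0.075, -0.997, -0.036], [0.421, 0.001, -0.907]]
wrist_force: [0.5, -0.5, 0.3]
gripper_width: 0.01
gripper_force: 0.0
shift [-0.1 -0.2 14. ] turn [ 0.001  0.001 -0.   ] tcp [0.513 0.163 0.213]
shift [-0.  -0.3 20. ] turn [ 0.001  0.001 -0.   ] tcp [0.515 0.163 0.208]
```

```bash
python3 -m pendant '[[[0,0,4],[0,0,0]],[[0,0,8],[0,0,0]],[[0,0,10],[0,0,0]],[[0,0,12],[0,0,0]],[[0,0,14],[0,0,0]],[[0,0,16],[0,0,0]],[[0,0,17],[0,0,0]],[[0,0,18],[0,0,0]],[[0,0,18],[0,0,0]]]' 0
python3 -m pendant '[[[0,0,0.6],[0,0,0]],[[0,0,1.2],[0,0,0]],[[0,0,1.8],[0,0,0]],[[0,0,1.8],[0,0,0]]]' 0
```

```text
time_s: 10.3
tcp_pos: [0.514, 0.1626, 0.21]
ee_rot: [[0.903, -0.082, 0.421], [-0.074, -0.997, -0.035], [0.422, 0.0, -0.907]]
wrist_force: [-1.9, 0.5, 1.4]
gripper_width: 0.007
gripper_force: 0.7
time_s: 10.7
tcp_pos: [0.5148, 0.1626, 0.2084]
ee_rot: [[0.903, -0.082, 0.421], [-0.074, -0.997, -0.035], [0.422, 0.0, -0.906]]
wrist_force: [-1.6, -0.3, 0.5]
gripper_width: 0.005
gripper_force: 0.7
```

Not yet at the stop. Continue gently.

```bash
python3 -m pendant '[[[0,0,0.6],[0,0,0]],[[0,0,1.2],[0,0,0]],[[0,0,1.8],[0,0,0]],[[0,0,1.8],[0,0,0]]]' 0; python3 -m pendant '[[[0,0,0.5],[0,0,0]],[[0,0,1],[0,0,0]],[[0,0,1],[0,0,0]],[[0,0,1],[0,0,0]]]' 0
```

```text
time_s: 11.1
tcp_pos: [0.5155, 0.1626, 0.2069]
ee_rot: [[0.903, -0.082, 0.421], [-0.074, -0.997, -0.034], [0.422, -0.0, -0.906]]
wrist_force: [-3.9, 0.6, 2.2]
gripper_width: 0.005
gripper_force: 1.9
time_s: 11.5
tcp_pos: [0.5158, 0.1625, 0.2063]
ee_rot: [[0.903, -0.081, 0.421], [-0.074, -0.997, -0.034], [0.423, -0.0, -0.906]]
wrist_force: [-5.5, 0.2, 4.6]
gripper_width: 0.005
gripper_force: 3.6
```

```bash
python3 -m pendant '[[[0,0,0.5],[0,0,0]],[[0,0,1],[0,0,0]],[[0,0,1.5],[0,0,0]],[[0,0,1.5],[0,0,0]],[[0,0,1.5],[0,0,0]]]' 0; python3 -m pendant '[[[0,0,-10],[0,0,0]],[[0,0,-35],[0,0,0]],[[0,0,-35],[0,0,0]],[[0,50,-35],[0,0,0]],[[0,100,-35],[0,0,0]],[[0,133,-35],[0,0,0]],[[0,133,-35],[0,0,0]],[[0,133,-35],[0,0,0]]]' 0
python3 - <<'E'
from go import *
rel([panel(-38,0,h) for h in (25,7,3)],T)
w=r.capture("wrist");im=w["frame"][:,:,::-1].copy()
for p in W(q,[panel(95,15,4),panel(-38,0,7),panel(-96,0,7)]): cv2.circle(im,tuple(int(v) for v in proj(w,p)[0].round()),3,(0,0,255),1)
cv2.imwrite("pics/w3.png",im)
c=r.capture("top");im=c["frame"][:,:,::-1].copy();cv2.imwrite("pics/t3.png",cv2.resize(im[50:290,195:425],None,fx=2.5,fy=2.5))
E
```

```text
time_s: 12.0
tcp_pos: [0.5162, 0.1625, 0.2053]
ee_rot: [[0.903, -0.081, 0.422], [-0.074, -0.997, -0.034], [0.423, -0.0, -0.906]]
wrist_force: [-9.6, -0.4, 8.1]
gripper_width: 0.005
gripper_force: 6.0
time_s: 12.8
tcp_pos: [0.4913, 0.0306, 0.2362]
ee_rot: [[0.903, -0.083, 0.421], [-0.075, -0.997, -0.035], [0.423, 0.0, -0.906]]
wrist_force: [0.5, -0.3, 0.9]
gripper_width: 0.007
gripper_force: 0.0
shift [14.8 -0.7 10.4] turn [ 0.    -0.    -0.001] tcp [0.509 0.03  0.233]
shift [14.9 -0.7 28.3] turn [ 0.    -0.    -0.001] tcp [0.517 0.029 0.217]
shift [14.9 -0.7 32.3] turn [ 0.    -0.    -0.001] tcp [0.518 0.029 0.213]
```

View pics/w3.png

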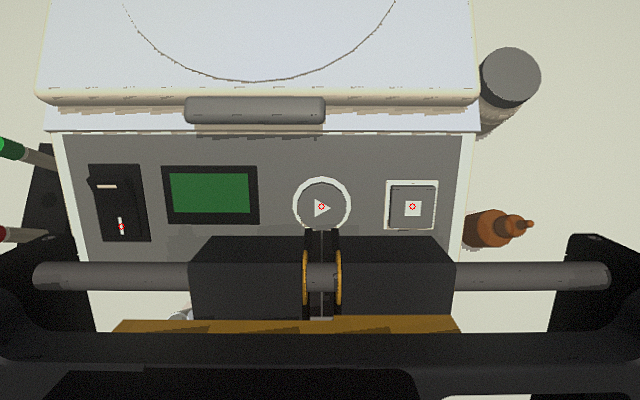

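View pics/t3.png

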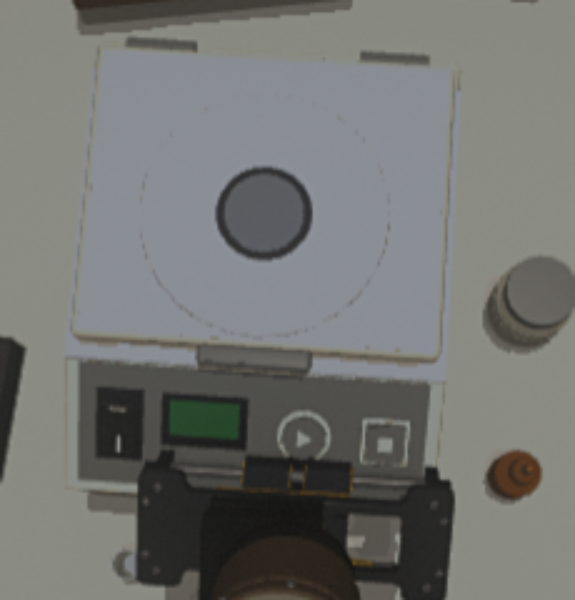

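The rocker is over: its far end is raised near (117,185) and the near end is flat. The start key's mark sits at (321,206). I'll check lid closure numerically before tapping.

```bash
python3 - <<'E'
from go import *
w=r.capture("wrist");c=r.capture("top")
for a in(0,.03,.06):
    for n,z in(("top",.018),("bot",0)):
        p=W(q,[Lp(a,.218,.129,z),Lp(a,.218,-.129,z)]);print(a,n,proj(w,p).round(0).tolist(),proj(c,p).round(1).tolist())
p=W(q,[[-.0705,.1,.169],[-.0705,-.1,.169]]);print("panel back",proj(w,p).round(0).tolist())
E
```

```text
0 top [[25.0, 97.0], [488.0, 97.0]] [[221.7, 184.1], [371.3, 193.4]]
0 bot [[51.0, 111.0], [473.0, 111.0]] [[223.8, 186.0], [370.2, 195.1]]
0.03 top [[14.0, 90.0], [494.0, 90.0]] [[221.0, 183.1], [371.7, 192.4]]
0.03 bot [[42.0, 106.0], [478.0, 106.0]] [[223.1, 185.3], [370.6, 194.4]]
0.06 top [[3.0, 82.0], [501.0, 82.0]] [[220.3, 181.9], [372.1, 191.3]]
0.06 bot [[33.0, 100.0], [484.0, 100.0]] [[222.3, 184.4], [371.0, 193.7]]
panel back [[101.0, 121.0], [424.0, 122.0]]
```

The width and rows match a = 0, and the seal force agrees. Approach the start key and tap it.

```bash
python3 -m pendant '[[[8,-0.7,0],[0,0,0]],[[15,-0.7,10],[0,0,0]],[[15,-0.7,22],[0,0,0]],[[15,-0.7,25],[0,0,0]],[[15,-0.7,25],[0,0,0]],[[15,-0.7,25],[0,0,0]]]' 0; python3 -m pendant '[[[0,0,1.5],[0,0,0]],[[0,0,3],[0,0,0]],[[0,0,4.5],[0,0,0]],[[0,0,6],[0,0,0]],[[0,0,7],[0,0,0]],[[0,0,7.5],[0,0,0]],[[0,0,7.5],[0,0,0]]]' 0
python3 -m pendant '[[[0,0,0.3],[0,0,0]],[[0,0,0.6],[0,0,0]],[[0,0,0.9],[0,0,0]],[[0,0,0.9],[0,0,0]]]' 0
```

```text
time_s: 13.6
tcp_pos: [0.5151, 0.0299, 0.2198]
ee_rot: [[0.904, -0.082, 0.421], [-0.074, -0.997, -0.035], [0.422, 0.0, -0.907]]
wrist_force: [0.5, 0.6, -0.0]
gripper_width: 0.003
gripper_force: 0.0
time_s: 14.3
tcp_pos: [0.5185, 0.0298, 0.2134]
ee_rot: [[0.903, -0.081, 0.422], [-0.074, -0.997, -0.034], [0.423, -0.0, -0.906]]
wrist_force: [-1.7, 1.9, 3.4]
gripper_width: 0.001
gripper_force: 1.4
time_s: 14.7
tcp_pos: [0.5188, 0.0297, 0.2127]
ee_rot: [[0.903, -0.081, 0.422], [-0.074, -0.997, -0.034], [0.423, -0.0, -0.906]]
wrist_force: [-2.2, 1.6, 4.5]
gripper_width: 0.006
gripper_force: 2.2
```

```bash
python3 -m pendant '[[[0,0,0.4],[0,0,0]],[[0,0,0.8],[0,0,0]],[[0,0,0.8],[0,0,0]]]' 0
python3 -m pendant '[[[0,0,-2],[0,0,0]],[[0,0,-6],[0,0,0]],[[0,0,-15],[0,0,0]],[[0,0,-40],[0,0,0]],[[0,0,-70],[0,0,0]],[[-30,0,-90],[0,0,0]],[[-30,0,-90],[0,0,0]],[[-30,0,-90],[0,0,0]]]' 0
python3 - <<'E'
from h import *
a=r.capture("wrist")["frame"];b=r.capture("top")["frame"][40:300,195:425]
b=cv2.resize(b,None,fx=1.54,fy=1.54)[:400];a=a[:,100:540]
b=cv2.copyMakeBorder(b,0,400-b.shape[0],0,0,0)
cv2.imwrite("pics/end.png",np.hstack([a,b])[:,:,::-1])
E
```

```text
time_s: 15.0
tcp_pos: [0.5191, 0.0297, 0.212]
ee_rot: [[0.903, -0.081, 0.422], [-0.074, -0.997, -0.034], [0.423, -0.0, -0.906]]
wrist_force: [-4.4, 1.6, 6.7]
gripper_width: 0.006
gripper_force: 3.6
time_s: 15.8
tcp_pos: [0.4533, 0.0346, 0.2803]
ee_rot: [[0.904, -0.081, 0.42], [-0.074, -0.997, -0.035], [0.422, 0.0, -0.907]]
wrist_force: [0.5, -0.3, 0.0]
gripper_width: 0.007
gripper_force: 0.0
```

View pics/end.png

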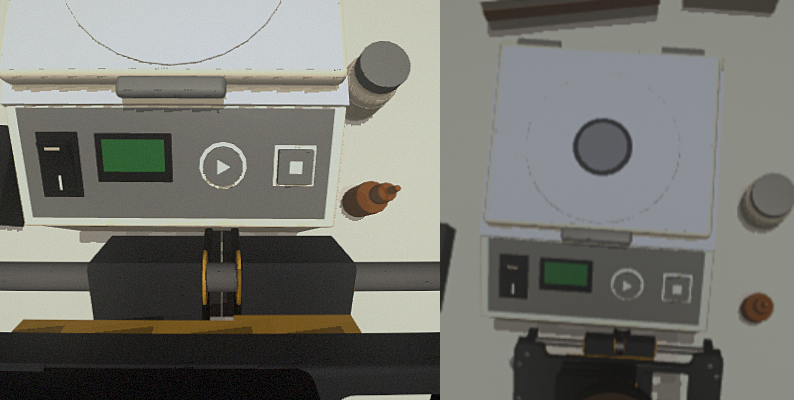

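The picture shows the lid shut, the rocker over, the start key (223,166) back up, the stop key untouched and the neighbouring items in place. The tap peaked at about 8 N, above the 3.3 N needed for full travel. Handing in.

```bash
python3 -c "
from station import r
print(r.finish_job())"
```

```text
the job is handed in; nothing more can be done
None
```

I closed the lid, pressed the power rocker over and tapped the start key, in that order and without touching the stop key, then handed the job in at about 16 s; no verdict came back.

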